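Seat and extend the telescoping shoe horn

ROBOT

A 6-joint arm with a two-finger parallel gripper is mounted at the origin on the work surface. World frame = base frame: x ahead of the robot, y to its left, z up, the work surface at z = 0. Lengths are in m, angles in rad, forces in N, time in s.
With the tool pointing down it reaches from about 0.25 to 0.725 m from the base axis. Payload 4 kg.
Tool frame: the origin (TCP) lies on the centre line of the jaws, within the pads' length; the fingertips stand 11 mm ahead of it and the grasp point (between the pads) lies 8 mm behind it (bot.nose_length is the distance from the TCP to the fingertips, in m); z points along the fingers, y is the direction in which the jaws open and shut (so a half turn about z gives the same grasp; the last joint's range is limited). The gripper opens to 85 mm and grips with 20 to 120 N. Pads are 22 mm wide; open, the fingers measure 114 mm over their backs; the gripper's body (76 mm by 85 mm) begins 54 mm behind the grasp point. The pads swing forward as they close: fully open they stand 13 mm farther back than shut.
Start: joints at [1.32, 0.241, 0.005, 1.335, 0, 1.571], TCP at [0.124, 0.484, 0.242] pointing down, gripper open.
Joint ranges: [-2.72, 2.72], [-1.05, 1.87], [-1.09, 1.28], [-1.99, 2.15], [-1.42, 1.44], [-3.14, 3.14]. Speed limits (rad/s): [2.79, 2.79, 3.14, 3.14, 3.14, 3.14].

INTERFACE

Orientations are given as a unit quaternion [x, y, z, w].
In Python, from workcell import bot gives the robot as it stands.
- The arm moves only by the tool play_rows, never from a script. Its argument "plan" is one flat list of numbers, 6 for each row, row after row: the shift along the tool's x, y, z in mm, then the turn, a rotation vector about the tool's x, y, z in rad. A call has 1 to 20 rows; each row shifts and turns the commanded pose from where the row before left it, along the tool's axes as they then stand; what a row does not reach is not made up. A row lasts 1/8 s, in which the tool goes at most 62.5 mm and 10.7 degrees, less where a joint would pass 70% of its speed; a pose out of reach is approached as far as the arm can. A call with a gripper value outside its range is refused whole. "hand" is the opening in per cent of the stroke, from 0 (shut) to 100 (fully open), set as the call begins (left out, the last holds). The fingers move at their own pace and stop on an object; the grip force is fixed at half the most. Time passes only in rows, so rows that do not move let the fingers close. It gives the time, the measured TCP pose, the force and the opening at its end, in the units of the state.
- bot.get_obs(): the state, without advancing time (a new reading comes with each control period).
- bot.camera(name): name is "side" or "top"; returns a dict with "frame" (384x512x3 uint8, blue, green, red), "range_z" (384x512 float32, m along the optical axis (not along the pixel's ray), 0 where there is no reading), "K" (3x3 intrinsics, pixels), "dist" ([k1, k2, p1, p2, k3] as OpenCV has them; the pictures are not rectified), "cam_to_world" (4x4, takes a point from camera to world coordinates). Camera axes: x right, y down, z forward; pixel columns grow to the right and rows downward; lengths in m; the calibration is good to about 2 mm. A picture is of the moment at which its call begins.
- bot.job_done(): hands the job in, once; it reports no verdict.
Trained networks look in the newest picture that a camera, given by its name, has taken for a name from the list of things; names that differ only in an ending like _2 or _b are one class to them, and where a whole thing is asked for, a point or a joint stands for the part that bears it (a point fixed in the world has none). Each returns a list of dicts, best first, with "p" (0 to 1); they miss things now and then, are a little off and sometimes report something else, mostly with a low value. They report only what shows in the picture. A call takes as long as a camera call. They do not tell look-alikes from the thing itself.
- bot.outline_of(query, camera): "mask" (384x512 bool, what is visible of it) and "point" ([row, column] in pixels, amid what is visible of it).
The state is a dict: "clock": time; "joint_pos": joint angles; "joint_vel": joint speeds; "tau": joint torques, N m; "eef_pos": TCP position; "tool_rot": TCP orientation; "ft_force": force on the tool from outside, world axes, zero at the start; "ft_torque": the same for the moment, N m; "grip_width": finger opening in m.
Only numpy, scipy, OpenCV 4.12 (cv2) and the standard library are available. Lean on these libraries where they do the work, as an engineer would, in place of code of your own. Each camera call takes 0.05 s, during which the arm holds its last target.

TASK

The telescoping steel shoe horn is not quite home in its wooden dock: press it straight down by its red handle until it is fully seated, then push its yellow release button all the way in. After that pull the red handle straight up past the first stop to the second stop, so that both sections are fully out, and finish still holding it there (it springs back if let go), with the horn still seated in the dock and the other things on the shelf left alone.

Things in the scene. Friction and masses are not known exactly. Their poses are not given: they have to be found in the camera images.
- dock: wooden dock fixed to the shelf top: foot 130 (x) x 110 (y) x 16, with a three-sided holder 100 high, open to its +x side. Origin: centre of the foot's underside, on the horn's vertical telescope axis; z up. The horn stands in it blade down and can only slide vertically.
- collar_top (a point): on the telescope axis at the top of the horn's black collar (98 x 36 x 20, from 22 on the dock's -x side of the axis to 76 on its +x side). Height above the shelf top 135 when seated, more before: up to 147. Horn seated and closed: red handle from 145 to 183, button top 142 above the shelf top; all stand up to 12 higher before seating.
- grip_center (a point): centre of the red handle, an upright cylinder 28 across and 38 high (top 19 above this point), on the telescope axis; rises with the handle. 10 mm of thin rod is free between it and the collar. May be gripped from above in any direction; closed fingertips on its flat top push the whole horn down.
- button_top (a point): centre of the flat top of the yellow round release button, 18 across, standing on the collar 55 from the telescope axis towards the dock's +x, 7 proud of the collar; it is pushed straight down 6. The red handle's top is 41 higher than this point, so keep the gripper's body clear of it.
- sleeve (a joint): how far the horn has been pressed into the dock, m: 0 = standing 12 mm proud, 0.012 = fully seated on its stop. Stiff: takes about 8 N down to move, stays where left; pulling it out again takes about 25 N.
- release (a joint): travel of the yellow button, m: 0 = out (handle locked to the collar), 0.006 = fully in. Takes about 3 N, stays in once pressed; frees the handle from about 0.004 on.
- upper_section (a joint): how far the upper section (with the red handle) is drawn out of the lower one, m: 0 = closed, 0.060 = its end, the first stop. Pulled back by spring and weight with about 3 N, so it comes out first.
- lower_section (a joint): how far the lower section is drawn out of the sleeve, m: 0 = closed, 0.060 = its end. Pulled back by springs and weight with about 6 N, so it follows after the first stop; when both are at their ends (handle 120 mm above closed) the second stop is reached.
- shoe_tree: bystander: wooden shoe tree, 210 x 70 x 50; origin under its middle
- lid_box: bystander: grey plastic box with sliding lid, 130 x 85 x 50; origin under its middle
- silicone_brush: bystander: small blue silicone brush, about 155 x 32 x 25; origin under its middle
- key_tray: bystander: shallow aluminium tray with keys, 170 x 120 x 18; origin under its middle
- polish_tin: bystander: flat round tin with blue lid, 82 across, 25 high; origin under its middle
- polish_brush: bystander: dark wooden shoe brush, 150 x 50 x 42; origin under its middle
There are look-alikes about, which are no part of the job. Several things have the shape of the dock; the one meant has the colours described above.

How it is judged:
By the outcome, as a careful person would: the job done as asked, in the order asked, and still so for the second after the job is handed in, while the arm keeps its last pose, push and grip.
It also fails if it takes over 48 s, if anything falls off the work surface, if the arm or the gripper's body presses on something with over 40 N, if the wrist force passes 120 N, or if a joint passes its speed limit or range.

## Working session

There is one attempt and no reset: what is moved stays moved. The work goes in short steps, Python scripts to look and compute and a tool call to move; the robot and the scene stay as the last step left them, time stands still between calls to the robot, and variables do not carry over. Pictures are saved under pics/ and viewed, and the job is handed in when it is done.

Besides the shell and the picture viewer there is one more tool, called after "Call:" in YAML: its name, and indented under it one key for each argument. play_rows: Moves the arm, as the interface text tells. Its arguments: {"type":"object","properties":{"plan":{"type":"array","items":{"type":"number"}},"hand":{"type":"number"}},"required":["plan"]}

```bash
ls; mkdir -p pics
cat > h.py <<'E'
import numpy as np, cv2
from workcell import bot
def world(c,r,col,z=None):
    p=cv2.undistortPoints(np.array([[[col,r]]],float),np.array(c["K"]),np.array(c["dist"]))[0,0]
    if z is None: z=c["range_z"][int(r),int(col)]
    T=np.array(c["cam_to_world"])
    return (T@np.array([p[0]*z,p[1]*z,z,1]))[:3]
def cloud(c,mask=None):
    rz=c["range_z"]; m=rz>0
    if mask is not None: m&=mask
    r,col=np.nonzero(m)
    p=cv2.undistortPoints(np.stack([col,r],1)[:,None].astype(float),np.array(c["K"]),np.array(c["dist"]))[:,0]
    z=rz[r,col]; T=np.array(c["cam_to_world"])
    P=np.stack([p[:,0]*z,p[:,1]*z,z,np.ones_like(z)])
    return (T@P)[:3].T,r,col
E
python3 - <<'E'
from h import *
o=bot.get_obs(); print({k:np.round(v,3) for k,v in o.items()})
for n in("side","top"):
    c=bot.camera(n); cv2.imwrite(f"pics/{n}0.png",c["frame"])
    print(n,np.round(c["cam_to_world"],3).tolist())
    for q in("dock","grip_center","button_top","collar_top"):
        for d in bot.outline_of(q,n):
            r,cc=d["point"]; print(q,round(d["p"],2),np.round(d["point"]),d["mask"].sum(),np.round(world(c,r,cc),3))
E
```

```text
pics
{'clock': np.float64(0.0), 'joint_pos': array([1.32 , 0.241, 0.004, 1.335, 0.   , 1.571]), 'joint_vel': array([-0.001, -0.   ,  0.001,  0.003, -0.001, -0.001]), 'tau': array([ 0.0000e+00, -3.7232e+01,  2.5241e+01,  1.7000e-02, -0.0000e+00,
       -0.0000e+00]), 'eef_pos': array([0.124, 0.484, 0.241]), 'tool_rot': array([ 0.125,  0.992, -0.001, -0.   ]), 'ft_force': array([ 0.271, -0.303,  0.026]), 'ft_torque': array([-0.021,  0.005, -0.019]), 'grip_width': np.float64(0.085)}
side [[0.829, -0.397, 0.393, -0.124], [-0.558, -0.567, 0.606, -1.079], [-0.018, -0.722, -0.692, 1.37], [0.0, 0.0, 0.0, 1.0]]
dock 0.9 [228. 265.] 1249 [ 0.527 -0.108  0.089]
dock 0.87 [190. 297.] 1133 [ 0.734 -0.022  0.097]
dock 0.7 [333. 286.] 2046 [ 0.378 -0.442 -0.002]
dock 0.68 [189. 238.] 1179 [0.554 0.114 0.095]
dock 0.61 [260. 221.] 1453 [ 0.322 -0.15   0.1  ]
grip_center 0.66 [200. 264.] 99 [ 0.548 -0.071  0.188]
grip_center 0.55 [230. 217.] 107 [ 0.34  -0.105  0.195]
grip_center 0.55 [166. 299.] 59 [0.756 0.001 0.189]
grip_center 0.41 [169. 233.] 73 [0.547 0.133 0.182]
button_top 0.73 [205. 264.] 39
[... 273 characters left out ...]
  -0.07   0.169]
top [[0.06, -0.975, 0.212, 0.31], [-0.998, -0.059, 0.01, -0.013], [0.003, -0.212, -0.977, 1.334], [0.0, 0.0, 0.0, 1.0]]
dock 0.74 [203. 270.] 961 [ 0.542 -0.057  0.148]
dock 0.68 [201. 215.] 1119 [0.537 0.136 0.143]
dock 0.66 [152. 251.] 1033 [0.766 0.027 0.015]
dock 0.58 [260. 279.] 1098 [ 0.346 -0.093  0.194]
grip_center 0.64 [141. 254.] 57 [0.748 0.011 0.19 ]
grip_center 0.6 [198. 268.] 49 [ 0.549 -0.047  0.187]
grip_center 0.43 [192. 208.] 53 [0.555 0.153 0.197]
button_top 0.22 [196. 269.] 53 [ 0.557 -0.049  0.188]
collar_top 0.83 [254. 282.] 315 [ 0.367 -0.103  0.146]
collar_top 0.63 [191. 213.] 282 [0.559 0.139 0.196]
collar_top 0.55 [139. 251.] 310 [0.754 0.023 0.193]
```

Run:
```python
import cv2,numpy as np
a=cv2.imread("pics/side0.png")[150:290,150:330]; b=cv2.imread("pics/top0.png")[120:290,180:320]
cv2.imwrite("pics/crop_s.png",cv2.resize(a,None,fx=4.2,fy=4.2,interpolation=cv2.INTER_CUBIC))
cv2.imwrite("pics/crop_t.png",cv2.resize(b,None,fx=3.5,fy=3.5,interpolation=cv2.INTER_CUBIC))
```

```text
(no output)
```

View pics/side0.png

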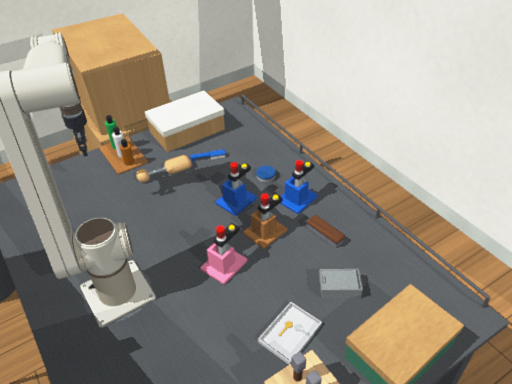

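```bash
sleep 1
```

```text
(no output)
```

View pics/crop_s.png

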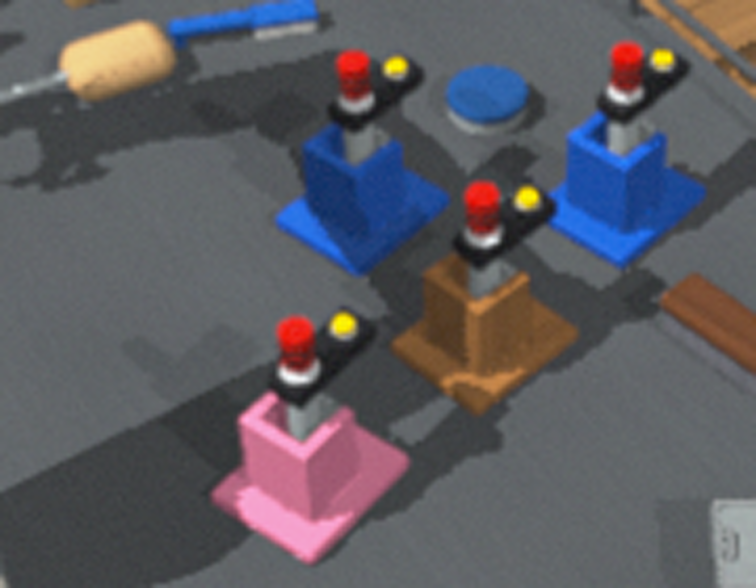

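View pics/crop_t.png

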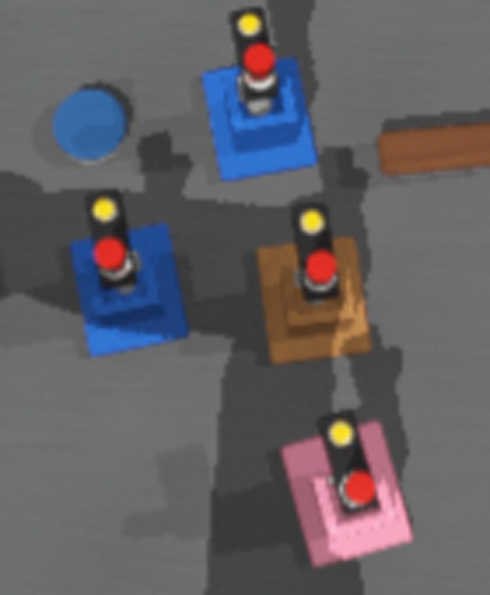

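Four dock-shaped things show in the side view: pink (col 222, row 260), blue (236,195), blue (298,190) and brown wood (265,228). In the top view the brown one is at (270,203). Only the brown one is wooden, and the crops confirm it has a red handle, a black collar and a yellow button, so it is the target. Next I measure it.

Run:
```python
from h import *
for n,(r0,r1,c0,c1) in {"side":(190,222,250,290),"top":(175,210,258,282)}.items():
    c=bot.camera(n); f=c["frame"]; hsv=cv2.cvtColor(f,cv2.COLOR_BGR2HSV)
    box=np.zeros(f.shape[:2],bool); box[r0:r1,c0:c1]=1
    H,S,V=hsv[...,0],hsv[...,1],hsv[...,2]
    red=box&((H<6)|(H>174))&(S>170)&(V>80); yel=box&(H>22)&(H<35)&(S>150)&(V>100)
    for nm,m in(("red",red),("yel",yel)):
        P,r,cc=cloud(c,m); print(n,nm,m.sum(),"med",np.round(np.median(P,0),4),"min",np.round(np.percentile(P,5,0),4),"max",np.round(np.percentile(P,95,0),4),"px",r.mean(),cc.mean())
        t=P[:,2]>np.percentile(P[:,2],95)-0.004
        print("   top surf",t.sum(),np.round(P[t].mean(0),4))
        # ray plane intersections of mask centroid
        T=np.array(c["cam_to_world"]); 
        a=world(c,r.mean(),cc.mean(),1.)-T[:3,3]
        for z in ((.164,.170,.176,.183,.195) if nm=="red" else (.142,.148,.154)):
            print("   ray z",z,np.round(T[:3,3]+a*(z-T[2,3])/a[2],4))
    P,r,cc=cloud(c,box); 
    T=np.array(c["cam_to_world"])
    m=box&(V<50); P,r,cc=cloud(c,m); t=(P[:,2]>.12)&(P[:,2]<.16); print("collar",t.sum(),np.round(np.median(P[t],0),4))
# foot orientation from brown mask
c=bot.camera("top")
P,r,cc=cloud(c); m=(P[:,2]<.03)&(P[:,2]>.008)&(abs(P[:,0]-.54)<.12)&(abs(P[:,1]+.055)<.1)
print("foot",m.sum(),cv2.minAreaRect(P[m,:2].astype(np.float32)*1000))
```

```text
side red 66 med [ 0.5547 -0.0653  0.1877] min [ 0.5451 -0.0741  0.1685] max [ 0.5675 -0.051   0.1945] px 198.234375 264.296875
   top surf 17 [ 0.5584 -0.0645  0.1932]
   ray z 0.164 [ 0.5669 -0.0464  0.164 ]
   ray z 0.17 [ 0.5635 -0.0515  0.17  ]
   ray z 0.176 [ 0.56   -0.0566  0.176 ]
   ray z 0.183 [ 0.556  -0.0626  0.183 ]
   ray z 0.195 [ 0.5492 -0.0729  0.195 ]
side yel 23 med [ 0.6149 -0.048   0.1472] min [ 0.6068 -0.0554  0.0165] max [0.6916 0.0752 0.1526] px 196.08695652173913 275.2173913043478
   top surf 9 [ 0.6131 -0.0504  0.1511]
   ray z 0.142 [ 0.6183 -0.041   0.142 ]
   ray z 0.148 [ 0.6147 -0.0461  0.148 ]
   ray z 0.154 [ 0.6111 -0.0512  0.154 ]
collar 103 [ 0.5787 -0.0688  0.1401]
top red 64 med [ 0.5586 -0.057   0.1903] min [ 0.5452 -0.0697  0.1399] max [ 0.5817 -0.0463  0.1935] px 195.46875 271.3125
   top surf 34 [ 0.5581 -0.057   0.1921]
   ray z 0.164 [ 0.5637 -0.0583  0.164 ]
   ray z 0.17 [ 0.5624 -0.0581  0.17  ]
   ray z 0.176 [ 0.5611 -0.0578  0.176 ]
   ray z 0.183 [ 0.5596 -0.0576  0.183 ]
   ray z 0.195 [ 0.557  -0.0571  0.195 ]
top yel 20 med [ 0.6139 -0.0482  0.15  ] min [ 0.6076 -0.0554  0.1425] max [ 0.6231 -0.0413  0.1537] px 181.95 268.9
   top surf 11 [ 0.613  -0.0455  0.1519]
   ray z 0.142 [ 0.6166 -0.0482  0.142 ]
   ray z 0.148 [ 0.615  -0.0481  0.148 ]
   ray z 0.154 [ 0.6135 -0.0479  0.154 ]
collar 58 [ 0.5905 -0.053   0.142 ]
foot 551 ((531.1314086914062, -53.05366516113281), (177.96290588378906, 213.40882873535156), 86.60198974609375)
```

Target values all fit the description:

| Item | Measured | Check |
|---|---|---|
| Handle axis | (0.559, -0.058) | side and top views agree |
| Handle top | z ≈ 0.193 | about 10 mm proud |
| Button | (0.6135, -0.048, 0.152) | 55 mm from the axis, yaw ≈ 10° |

Moving above the handle with the fingers closed.

Call:
play_rows:
  plan: [-39.7, -29.8, -2, 0, 0, 0, -39.7, -29.8, -2, 0, 0, 0, -39.7, -29.8, -2, 0, 0, 0, -39.7, -29.8, -2, 0, 0, 0, -39.7, -29.8, -2, 0, 0, 0, -39.7, -29.8, -2, 0, 0, 0, -39.7, -29.8, -2, 0, 0, 0, -39.7, -29.8, 0, 0, 0, 0, -39.7, -29.8, 0, 0, 0, 0, -39.7, -29.8, 0, 0, 0, 0, -39.7, -29.8, 0, 0, 0, 0, -39.7, -29.8, 0, 0, 0, 0, -39.7, -29.8, 0, 0, 0, 0, -39.7, -29.8, 0, 0, 0, 0, 0, 0, 0, 0, 0, -0.144, 0, 0, 0, 0, 0, -0.144, 0, 0, 0, 0, 0, -0.145, 0, 0, 0, 0, 0, 0]
  hand: 0

```text
clock: 2.9
eef_pos: [0.559, -0.0578, 0.2562]
tool_rot: [-0.09, 0.996, 0.0, -0.0]
ft_force: [0.1, 0.3, 0.9]
grip_width: 0.0001
```

Call:
play_rows:
  plan: [0, 0, 15, 0, 0, 0, 0, 0, 15, 0, 0, 0, 0, 0, 12, 0, 0, 0, 0, 0, 5, 0, 0, 0, 0, 0, 0, 0, 0, 0]

```text
clock: 3.52
eef_pos: [0.5587, -0.0577, 0.2088]
tool_rot: [-0.091, 0.996, 0.0, -0.001]
ft_force: [-0.2, 0.3, 0.2]
grip_width: -0.0001
```

```bash
cat > crop.py <<'E'
import sys
from h import *
s=bot.camera("side")["frame"][165:255,220:310]; t=bot.camera("top")["frame"][155:230,235:310]
s=cv2.resize(s,(400,400),interpolation=cv2.INTER_CUBIC);t=cv2.resize(t,(400,400),interpolation=cv2.INTER_CUBIC)
cv2.imwrite(sys.argv[1],np.hstack([s,t]))
o=bot.get_obs();print(np.round(o["clock"],2),np.round(o["eef_pos"],4),np.round(o["ft_force"],2),o["grip_width"])
E
python3 crop.py pics/a1.png
```

```text
3.62 [ 0.5593 -0.0578  0.2097] [0.72 1.02 0.67] -1.6233875707687024e-05
```

View pics/a1.png

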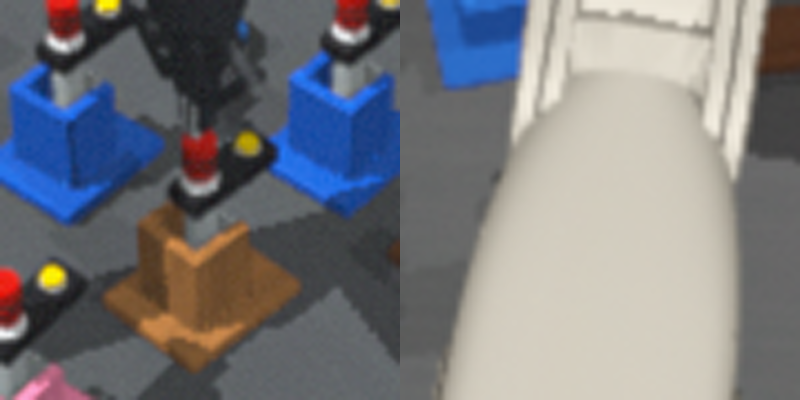

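The side crop shows the closed fingertips directly over the red handle of the brown dock (crop pixel about 200,130). The top view is blocked by the arm. I'll press down now.

Call:
play_rows:
  plan: [0, 0, 2, 0, 0, 0, 0, 0, 2, 0, 0, 0, 0, 0, 1, 0, 0, 0, 0, 0, 1, 0, 0, 0, 0, 0, 0, 0, 0, 0]

```text
clock: 4.25
eef_pos: [0.5589, -0.0577, 0.2032]
tool_rot: [-0.091, 0.996, 0.0, -0.0]
ft_force: [0.9, -0.4, 0.6]
grip_width: 0.0002
```

Call:
play_rows:
  plan: [0, 0, 1, 0, 0, 0, 0, 0, 1, 0, 0, 0, 0, 0, 1, 0, 0, 0, 0, 0, 1, 0, 0, 0]

```text
clock: 4.75
eef_pos: [0.5592, -0.0577, 0.2008]
tool_rot: [-0.091, 0.996, -0.0, 0.001]
ft_force: [-2.8, 1.2, 8.3]
grip_width: -0.0001
```

Call:
play_rows:
  plan: [0, 0, 1, 0, 0, 0, 0, 0, 1, 0, 0, 0, 0, 0, 1, 0, 0, 0]

```text
clock: 5.12
eef_pos: [0.5592, -0.0577, 0.198]
tool_rot: [-0.091, 0.996, -0.0, 0.001]
ft_force: [-2.5, -0.8, 7.7]
grip_width: 0.0002
```

Call:
play_rows:
  plan: [0, 0, 1, 0, 0, 0, 0, 0, 1, 0, 0, 0, 0, 0, 1, 0, 0, 0, 0, 0, 0, 0, 0, 0]

```text
clock: 5.62
eef_pos: [0.5592, -0.0577, 0.1949]
tool_rot: [-0.091, 0.996, -0.0, 0.001]
ft_force: [-2.5, 0.1, 7.1]
grip_width: 0.0002
```

Call:
play_rows:
  plan: [0, 0, 1, 0, 0, 0, 0, 0, 0, 0, 0, 0]

```text
clock: 5.88
eef_pos: [0.5592, -0.0578, 0.1939]
tool_rot: [-0.091, 0.996, -0.0, 0.001]
ft_force: [-2.3, 0.1, 7.7]
grip_width: -0.0001
```

Call:
play_rows:
  plan: [0, 0, 1, 0, 0, 0, 0, 0, 0, 0, 0, 0]

```text
clock: 6.12
eef_pos: [0.5593, -0.0578, 0.1938]
tool_rot: [-0.091, 0.996, -0.0, 0.001]
ft_force: [-3.5, 0.6, 10.8]
grip_width: 0.0
```

Call:
play_rows:
  plan: [0, 0, 1, 0, 0, 0, 0, 0, 1, 0, 0, 0, 0, 0, 0, 0, 0, 0]

```text
clock: 6.5
eef_pos: [0.5595, -0.0578, 0.1936]
tool_rot: [-0.091, 0.996, -0.0, 0.002]
ft_force: [-6.8, 0.5, 17.7]
grip_width: -0.0001
```

Call:
play_rows:
  plan: [0, 0, 1, 0, 0, 0, 0, 0, 1, 0, 0, 0, 0, 0, 0, 0, 0, 0]

```text
clock: 6.88
eef_pos: [0.5598, -0.0578, 0.1935]
tool_rot: [-0.091, 0.996, -0.001, 0.003]
ft_force: [-8.6, 1.0, 27.2]
grip_width: -0.0
```

It is seated: at tip height 0.1825 the force rises to 27 N with no further travel. Now lift and go over the button.

Call:
play_rows:
  plan: [0, 0, -10, 0, 0, 0, 0, 0, -22, 0, 0, 0, 0, 0, 0, 0, 0, 0, -18, 0, 0, 0, 0, 0, -19, 0, 0, 0, 0, 0, -18, -0.5, 0, 0, 0, 0, 0, 0, 15, 0, 0, 0, 0, 0, 15, 0, 0, 0, 0, 0, 15, 0, 0, 0, 0, 0, 12, 0, 0, 0, 0, 0, 0, 0, 0, 0, 0, 0, 0, 0, 0, 0]

```text
clock: 8.38
eef_pos: [0.6134, -0.0483, 0.1628]
tool_rot: [-0.091, 0.996, -0.0, 0.0]
ft_force: [0.4, -0.3, -0.3]
grip_width: -0.0002
```

```bash
python3 crop.py pics/a2.png
```

```text
8.48 [ 0.6137 -0.0483  0.1632] [-0.8   1.11  0.96] -0.0002622918034229802
```

View pics/a2.png

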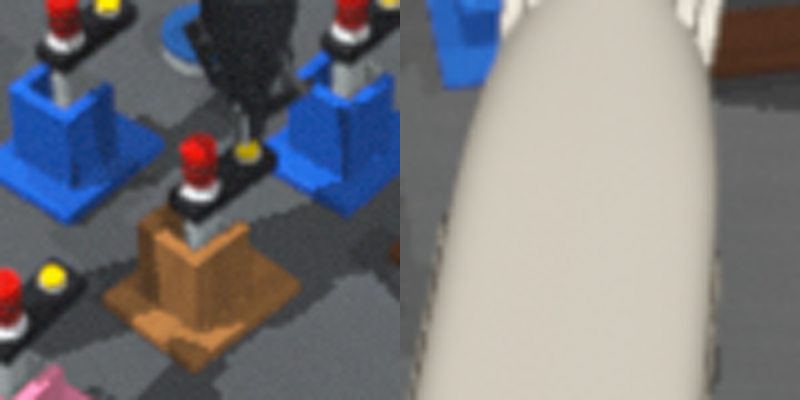

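Tips are over the yellow button (crop about 247,150). Before pressing, I check from depth that the handle has gone down.

```bash
cat > red.py <<'E'
from h import *
def red():
    c=bot.camera("side"); f=c["frame"]; hsv=cv2.cvtColor(f,cv2.COLOR_BGR2HSV)
    box=np.zeros(f.shape[:2],bool); box[150:222,250:272]=1
    H,S,V=hsv[...,0],hsv[...,1],hsv[...,2]
    m=box&((H<6)|(H>174))&(S>170)&(V>80)
    P,r,cc=cloud(c,m); t=P[:,2]>np.percentile(P[:,2],95)-0.004
    print("red rows",r.min(),r.mean(),r.max(),"n",m.sum(),"top",np.round(P[t].mean(0),4),"z5/95",np.percentile(P[:,2],[5,95]).round(4))
red()
E
python3 red.py
```

```text
red rows 196 200.1451612903226 205 n 62 top [ 0.5539 -0.0621  0.1852] z5/95 [0.1597 0.1866]
```

The handle top fell from 0.193 to 0.185, which agrees with seated. Pressing the button.

Call:
play_rows:
  plan: [0, 0, 3, 0, 0, 0, 0, 0, 3, 0, 0, 0, 0, 0, 2, 0, 0, 0, 0, 0, 1, 0, 0, 0, 0, 0, 0, 0, 0, 0]

```text
clock: 9.15
eef_pos: [0.6131, -0.0483, 0.1532]
tool_rot: [-0.091, 0.996, -0.0, -0.0]
ft_force: [-0.5, -0.1, 0.1]
grip_width: -0.0
```

Call:
play_rows:
  plan: [0, 0, 1, 0, 0, 0, 0, 0, 1, 0, 0, 0, 0, 0, 1, 0, 0, 0, 0, 0, 0, 0, 0, 0]

```text
clock: 9.65
eef_pos: [0.613, -0.0482, 0.1501]
tool_rot: [-0.091, 0.996, 0.0, -0.0]
ft_force: [-0.6, 0.0, -0.5]
grip_width: 0.0
```

Call:
play_rows:
  plan: [0, 0, 1, 0, 0, 0, 0, 0, 1, 0, 0, 0, 0, 0, 1, 0, 0, 0, 0, 0, 0, 0, 0, 0]

```text
clock: 10.15
eef_pos: [0.6154, -0.0484, 0.1503]
tool_rot: [-0.091, 0.996, -0.001, 0.003]
ft_force: [1.1, -1.1, 1.8]
grip_width: 0.0001
```

Call:
play_rows:
  plan: [0, 0, 1, 0, 0, 0, 0, 0, 1, 0, 0, 0, 0, 0, 0, 0, 0, 0]

```text
clock: 10.52
eef_pos: [0.6146, -0.0484, 0.1472]
tool_rot: [-0.091, 0.996, -0.0, 0.002]
ft_force: [2.1, 3.9, 40.7]
grip_width: 0.0002
```

```bash
python3 crop.py pics/a3.png; python3 red.py; python3 -c "
from h import *
o=bot.get_obs();print(o['joint_pos'].round(3),o['joint_vel'].round(3),o['ft_torque'].round(2),o['ft_force'].round(1),o['eef_pos'].round(4))"
```

```text
10.62 [ 0.6153 -0.0484  0.1482] [ 0.73  0.13 -0.32] -0.0002113639386433689
red rows 195 199.82258064516128 205 n 62 top [ 0.555  -0.0652  0.1861] z5/95 [0.1588 0.1878]
[-0.079  0.519  0.165  1.213  0.    -0.261] [ 0.003  0.011  0.017 -0.038  0.008 -0.   ] [ 0.26 -2.12 -0.02] [ 7.8  1.1 15.4] [ 0.6143 -0.0483  0.1468]
```

View pics/a3.png

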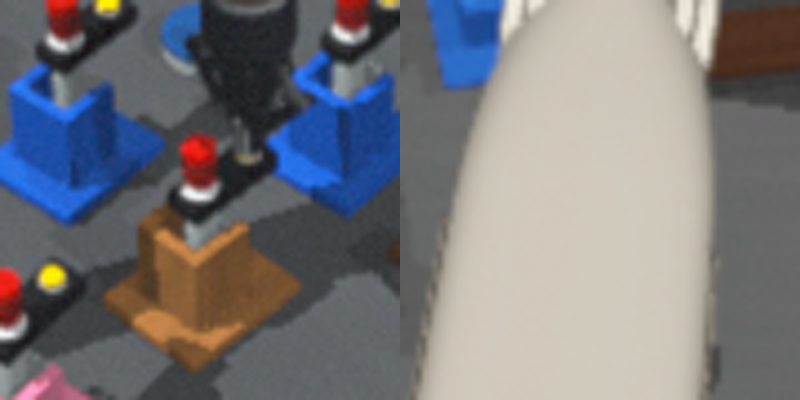

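The tips bounced against a hard stop at tip height 0.136, where a fully pressed button should be. I'll lift off and check.

Call:
play_rows:
  plan: [0, 0, -4, 0, 0, 0, 0, 0, -16, 0, 0, 0, 0, 0, -20, 0, 0, 0, 0, 0, -30, 0, 0, 0, 0, 0, -30, 0, 0, 0, 0, 0, 0, 0, 0, 0]
  hand: 100

```text
clock: 11.42
eef_pos: [0.614, -0.0483, 0.2475]
tool_rot: [-0.091, 0.996, -0.0, 0.002]
ft_force: [-1.3, -0.2, -1.2]
grip_width: 0.0851
```

```bash
python3 crop.py pics/a4.png; python3 red.py
python3 - <<'E'
from h import *
c=bot.camera("side"); f=c["frame"]; hsv=cv2.cvtColor(f,cv2.COLOR_BGR2HSV)
H,S,V=hsv[...,0],hsv[...,1],hsv[...,2]
b=np.zeros(H.shape,bool);b[190:215,268:284]=1
m=b&(H>22)&(H<35)&(S>120)&(V>60)
P,r,cc=cloud(c,m);print(m.sum(),r.mean(),cc.mean(),np.median(P,0).round(4),P[:,2].round(3))
E
```

```text
11.52 [ 0.6126 -0.0482  0.2443] [-0.02  0.13 -0.21] 0.08539734824152083
red rows 195 199.91803278688525 205 n 61 top [ 0.5556 -0.0644  0.1849] z5/95 [0.161  0.1861]
12 199.0 275.5 [ 0.6124 -0.0494  0.1374] [0.14  0.141 0.142 0.133 0.138 0.136 0.137 0.138 0.132 0.134 0.138 0.135]
```

View pics/a4.png

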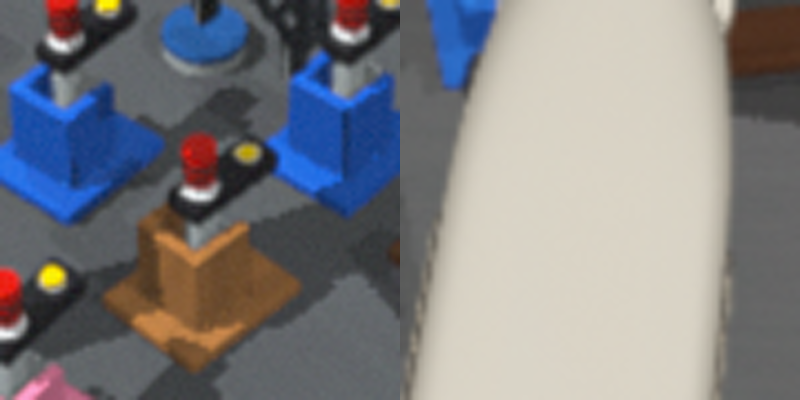

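The button shows pressed in (crop 247,153), its top at about 0.137 and the handle unchanged. Next I go back over the handle with the gripper open.

Call:
play_rows:
  plan: [18, 0, 0, 0, 0, 0, 19, 0, 0, 0, 0, 0, 18, 0.5, 0, 0, 0, 0, 0, 0, 0, 0, 0, 0, 0, 0, 0, 0, 0, 0]

```text
clock: 12.25
eef_pos: [0.5591, -0.0576, 0.2447]
tool_rot: [-0.091, 0.996, 0.0, -0.0]
ft_force: [0.1, -0.8, 0.3]
grip_width: 0.0854
```

Call:
play_rows:
  plan: [0, 0, 20, 0, 0, 0, 0, 0, 20, 0, 0, 0, 0, 0, 20, 0, 0, 0, 0, 0, 15, 0, 0, 0, 0, 0, 9, 0, 0, 0, 0, 0, 0, 0, 0, 0, 0, 0, 0, 0, 0, 0]

```text
clock: 13.12
eef_pos: [0.5595, -0.0578, 0.162]
tool_rot: [-0.091, 0.996, -0.0, 0.001]
ft_force: [0.3, 0.0, -0.6]
grip_width: 0.0855
```

Call:
play_rows:
  plan: [0, 0, 0, 0, 0, 0, 0, 0, 0, 0, 0, 0, 0, 0, 0, 0, 0, 0, 0, 0, 0, 0, 0, 0, 0, 0, 0, 0, 0, 0, 0, 0, 0, 0, 0, 0, 0, 0, 0, 0, 0, 0, 0, 0, 0, 0, 0, 0]
  hand: 0

```text
clock: 14.12
eef_pos: [0.5594, -0.0589, 0.162]
tool_rot: [-0.091, 0.996, -0.001, 0.001]
ft_force: [-0.5, -5.2, 2.8]
grip_width: 0.0264
```

```bash
python3 crop.py pics/a5.png
```

```text
14.22 [ 0.5594 -0.0589  0.162 ] [-1.15 -5.74  3.71] 0.026571191953092203
```

View pics/a5.png

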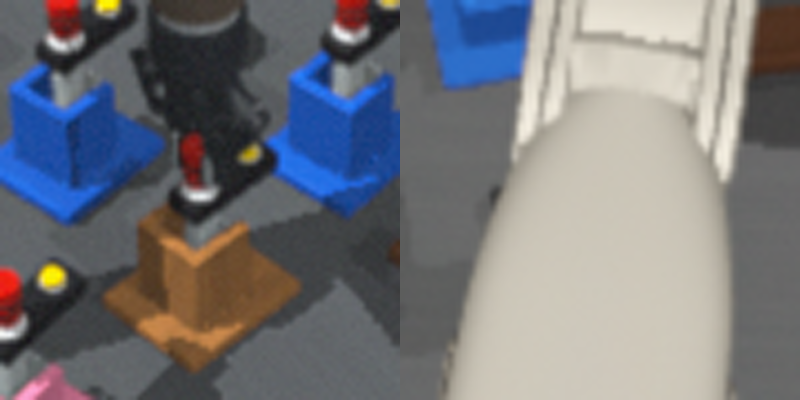

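Gripped on the handle, width 26.5 mm. I'll shift 1.5 mm to ease the side load, then pull up.

Call:
play_rows:
  plan: [0, -1.5, 0, 0, 0, 0, 0, 0, -2, 0, 0, 0, 0, 0, -4, 0, 0, 0, 0, 0, -4, 0, 0, 0, 0, 0, 0, 0, 0, 0]

```text
clock: 14.85
eef_pos: [0.5592, -0.0592, 0.1714]
tool_rot: [-0.091, 0.996, 0.0, -0.0]
ft_force: [1.9, -2.3, -2.1]
grip_width: 0.0267
```

Call:
play_rows:
  plan: [0, 0, -5, 0, 0, 0, 0, 0, -5, 0, 0, 0, 0, 0, -5, 0, 0, 0, 0, 0, -5, 0, 0, 0, 0, 0, -5, 0, 0, 0, 0, 0, -5, 0, 0, 0, 0, 0, -5, 0, 0, 0, 0, 0, -5, 0, 0, 0]

```text
clock: 15.85
eef_pos: [0.5592, -0.0592, 0.2116]
tool_rot: [-0.091, 0.996, 0.0, -0.0]
ft_force: [2.8, -2.1, -3.4]
grip_width: 0.0262
```

Call:
play_rows:
  plan: [0, 0, -4, 0, 0, 0, 0, 0, -4, 0, 0, 0, 0, 0, -4, 0, 0, 0, 0, 0, -4, 0, 0, 0, 0, 0, -4, 0, 0, 0, 0, 0, -4, 0, 0, 0]

```text
clock: 16.6
eef_pos: [0.5591, -0.0592, 0.2353]
tool_rot: [-0.091, 0.996, 0.0, -0.0]
ft_force: [2.8, -3.5, -6.1]
grip_width: 0.0266
```

```bash
python3 crop.py pics/a6.png
```

```text
16.7 [ 0.5592 -0.0592  0.2357] [ 1.97 -1.56 -6.74] 0.026328563364942974
```

View pics/a6.png

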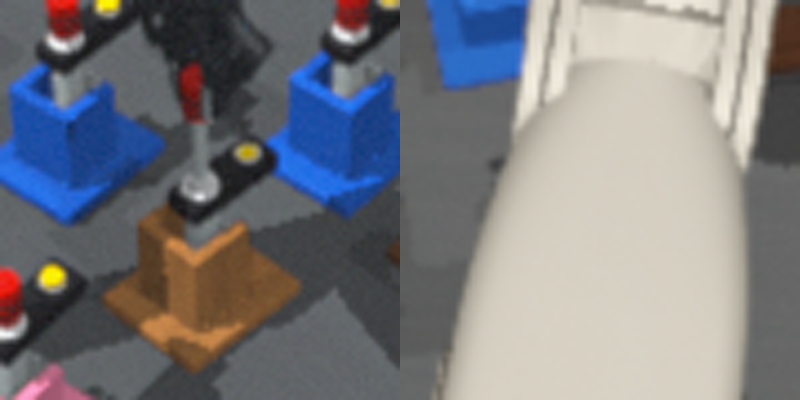

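The handle is out on the rod with the collar still seated. Force is 6 N, so the second section is following.

Call:
play_rows:
  plan: [0, 0, -5, 0, 0, 0, 0, 0, -5, 0, 0, 0, 0, 0, -5, 0, 0, 0, 0, 0, -5, 0, 0, 0, 0, 0, -5, 0, 0, 0, 0, 0, -5, 0, 0, 0, 0, 0, -5, 0, 0, 0, 0, 0, -3, 0, 0, 0, 0, 0, 0, 0, 0, 0]

```text
clock: 17.82
eef_pos: [0.5592, -0.0592, 0.2736]
tool_rot: [-0.091, 0.996, 0.0, 0.0]
ft_force: [1.8, -2.2, -5.4]
grip_width: 0.0267
```

Call:
play_rows:
  plan: [0, 0, -2, 0, 0, 0, 0, 0, -2, 0, 0, 0, 0, 0, -1, 0, 0, 0, 0, 0, -1, 0, 0, 0, 0, 0, 0, 0, 0, 0]

```text
clock: 18.45
eef_pos: [0.5592, -0.0592, 0.2794]
tool_rot: [-0.091, 0.996, 0.0, 0.0]
ft_force: [1.6, -1.3, -6.0]
grip_width: 0.0265
```

Call:
play_rows:
  plan: [0, 0, -1, 0, 0, 0, 0, 0, -1, 0, 0, 0, 0, 0, 0, 0, 0, 0]

```text
clock: 18.82
eef_pos: [0.5592, -0.0592, 0.2814]
tool_rot: [-0.091, 0.996, 0.0, -0.0]
ft_force: [1.1, -1.2, -6.5]
grip_width: 0.0263
```

Call:
play_rows:
  plan: [0, 0, -1, 0, 0, 0, 0, 0, 0, 0, 0, 0]

```text
clock: 19.08
eef_pos: [0.5592, -0.0592, 0.2822]
tool_rot: [-0.091, 0.996, 0.0, -0.0]
ft_force: [2.3, -1.7, -7.9]
grip_width: 0.0264
```

Call:
play_rows:
  plan: [0, 0, -1, 0, 0, 0, 0, 0, 0, 0, 0, 0]

```text
clock: 19.32
eef_pos: [0.5591, -0.0592, 0.2823]
tool_rot: [-0.091, 0.996, 0.0, -0.001]
ft_force: [3.4, -1.4, -12.2]
grip_width: 0.0263
```

The second stop is reached: 120.3 mm above the grasp height, with force rising to 12 N and no motion. I check before handing in.

Call:
play_rows:
  plan: [0, 0, 0, 0, 0, 0, 0, 0, 0, 0, 0, 0]

```text
clock: 19.58
eef_pos: [0.559, -0.0592, 0.2824]
tool_rot: [-0.091, 0.996, 0.0, -0.001]
ft_force: [4.1, -2.2, -15.5]
grip_width: 0.0267
```

```bash
python3 crop.py pics/a7.png
python3 - <<'E'
from h import *
c=bot.camera("side"); f=c["frame"]; hsv=cv2.cvtColor(f,cv2.COLOR_BGR2HSV)
H,S,V=hsv[...,0],hsv[...,1],hsv[...,2]
b=np.zeros(H.shape,bool);b[190:215,268:284]=1
m=b&(H>22)&(H<35)&(S>120)&(V>60)
P,r,cc=cloud(c,m);print(m.sum(),r.mean(),cc.mean(),np.median(P,0).round(4))
a=cv2.imread("pics/side0.png");cv2.imwrite("pics/a8.png",f)
E
```

```text
19.68 [ 0.559  -0.0592  0.2824] [  3.04  -1.97 -17.11] 0.026790814240722265
11 199.0 275.0 [ 0.6129 -0.047   0.1353]
```

View pics/a7.png

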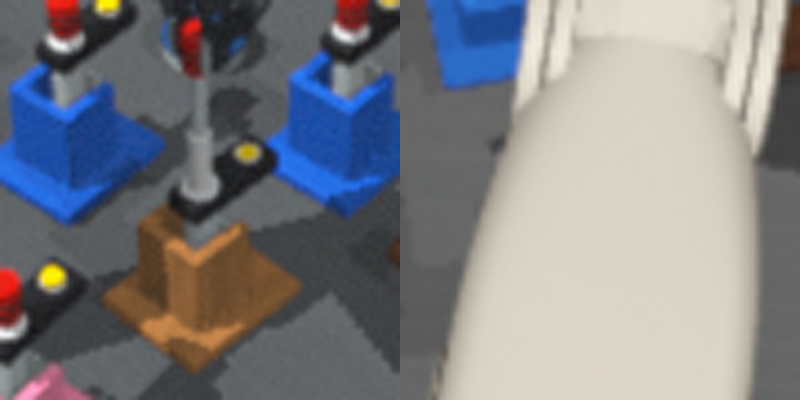

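View pics/a8.png

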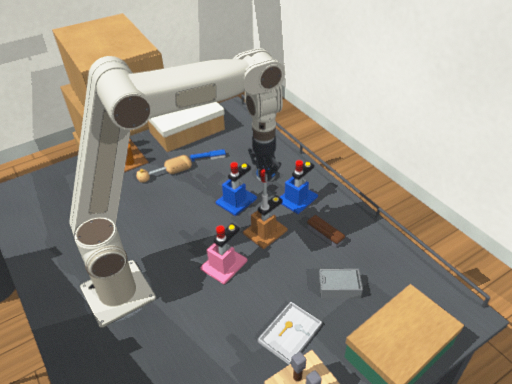

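Both sections are out, the horn is seated (button pixel unchanged at row 199), and the bystanders are where they were. The hold force is creeping up (17 N), so I'll ease it slightly to stay well below 25 N.

Call:
play_rows:
  plan: [0, 0, 0.8, 0, 0, 0, 0, 0, 0, 0, 0, 0, 0, 0, 0, 0, 0, 0, 0, 0, 0, 0, 0, 0]

```text
clock: 20.23
eef_pos: [0.5591, -0.0592, 0.2824]
tool_rot: [-0.091, 0.996, 0.0, -0.0]
ft_force: [2.5, -0.9, -16.8]
grip_width: 0.0262
```

Call:
play_rows:
  plan: [0, 0, 0, 0, 0, 0, 0, 0, 0, 0, 0, 0, 0, 0, 0, 0, 0, 0, 0, 0, 0, 0, 0, 0, 0, 0, 0, 0, 0, 0, 0, 0, 0, 0, 0, 0]

```text
clock: 20.98
eef_pos: [0.5591, -0.0592, 0.2824]
tool_rot: [-0.091, 0.996, 0.0, -0.0]
ft_force: [2.3, -1.9, -17.5]
grip_width: 0.0265
```

Call:
play_rows:
  plan: [0, 0, 0.4, 0, 0, 0, 0, 0, 0, 0, 0, 0, 0, 0, 0, 0, 0, 0, 0, 0, 0, 0, 0, 0]

```text
clock: 21.48
eef_pos: [0.5592, -0.0592, 0.2823]
tool_rot: [-0.091, 0.996, -0.0, 0.0]
ft_force: [0.6, -1.6, -14.6]
grip_width: 0.0267
```

Call:
play_rows:
  plan: [0, 0, 0, 0, 0, 0, 0, 0, 0, 0, 0, 0, 0, 0, 0, 0, 0, 0, 0, 0, 0, 0, 0, 0, 0, 0, 0, 0, 0, 0, 0, 0, 0, 0, 0, 0, 0, 0, 0, 0, 0, 0, 0, 0, 0, 0, 0, 0]

```text
clock: 22.48
eef_pos: [0.5593, -0.0592, 0.2823]
tool_rot: [-0.091, 0.996, -0.0, 0.0]
ft_force: [0.9, -1.3, -11.1]
grip_width: 0.0262
```

Call:
play_rows:
  plan: [0, 0, -0.3, 0, 0, 0, 0, 0, 0, 0, 0, 0, 0, 0, 0, 0, 0, 0, 0, 0, 0, 0, 0, 0, 0, 0, 0, 0, 0, 0, 0, 0, 0, 0, 0, 0]

```text
clock: 23.22
eef_pos: [0.5592, -0.0592, 0.2823]
tool_rot: [-0.091, 0.996, 0.0, -0.0]
ft_force: [0.5, -2.1, -13.3]
grip_width: 0.0264
```

The force is steady at about 13 N, between the 6 N spring pull and the 25 N pull-out force. Handing in.

```bash
python3 -c "
from workcell import bot
print(bot.job_done()); o=bot.get_obs(); print(o['clock'],o['eef_pos'].round(4),o['ft_force'].round(1),o['grip_width'])"
```

```text
the job is handed in; nothing more can be done
None
the job is handed in; nothing more can be done
```

The job is done and handed in at about 23 s of the 48 s limit; no verdict is reported. I worked on the brown wooden dock, and the pink and two blue look-alikes were left alone.

- **Seating:** I pressed the red handle down until it stopped, with its top at about 0.183 m and the force at 27 N with no further travel.
- **Button:** I pushed the yellow button until its top was at about 0.136 m, which is fully in. The tips bounced on the stop there, and one reading showed about 41 N at the wrist. That contact was with the fingertips, and the readings dropped back straight away.
- **Pull:** I gripped the handle and pulled it straight up 120.3 mm. The pull force was about 3 N up to the first stop and about 6 N after it, then rose sharply at the second stop.
- **Last checks:**
  - I am still holding the handle at the second stop with about 13 N, below the 25 N that would pull the horn out. The hold force had crept up to 17 N, so I eased it.
  - The last pictures, taken before that easing, showed both sections out, the horn still seated and the button in.
  - In those pictures the bystanders looked unmoved; I judged that by eye only. The top camera's view of the dock was blocked by the arm.

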